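# Return the small mallet to its cutout in the tool tray

## Robot

A 6-joint arm with a two-finger parallel gripper is mounted at the origin on the work surface. World frame = base frame: x ahead of the robot, y to its left, z up, the work surface at z = 0. Lengths are in m, angles in degrees, forces in N, time in s.
With the tool pointing down it reaches from about 0.25 to 0.725 m from the base axis. Payload 4 kg.
Tool frame: the origin (TCP) lies between the finger pads; the fingertips stand 17 mm ahead of it and the grasp point (between the pads) lies 2 mm behind it; z points along the fingers, y is the direction in which the jaws open and shut (so a half turn about z gives the same grasp; the last joint's range is limited). The gripper opens to 85 mm and grips with 20 to 120 N. Pads are 22 mm wide; open, the fingers measure 114 mm over their backs; the gripper's body (76 mm by 85 mm) begins 54 mm behind the grasp point. The pads swing forward as they close: fully open they stand 13 mm farther back than shut.
Start: joints at [76.662, 13.785, 0.286, 76.501, 0, 90], TCP at [0.115, 0.487, 0.22] pointing down, gripper open.
Joint ranges: [-155.79, 155.79], [-60.16, 107.12], [-62.33, 73.08], [-114, 123.19], [-81.49, 82.49], [-180, 180]. Speed limits (degrees/s): [159.86, 159.86, 180, 180, 180, 180].

## Interface

Orientations are given as [roll, pitch, yaw] about the fixed x, y, z axes, in that order (R = Rz(yaw) Ry(pitch) Rx(roll)).
In Python, from workcell import ctrl gives the robot as it stands.
- The arm moves only by the tool jog_arm, never from a script. Its argument "targets" is a list of rows, each a list of 5 numbers: the shift along the tool's x, y, z in m, then the turn about the tool's z in rad, then the gripper's target within -1 to 1 (fully open at 1, half-way at 0, shut at -1). A call has 1 to 10 rows; each row shifts and turns the commanded pose from where the row before left it, along the tool's axes as they then stand; what a row does not reach is not made up. A row lasts 1/12 s, in which the tool goes at most 41.7 mm and 7.16 degrees, less where a joint would pass 70% of its speed; a pose out of reach is approached as far as the arm can. A call with a gripper value outside its range is refused whole. The fingers move at their own pace and stop on an object; "squeeze" is the grip in N (left out, the last holds). Time passes only in rows, so rows that do not move let the fingers close. It gives the time, the measured TCP pose, the force and the opening at its end, in the units of the state.
- ctrl.state(): the state, without advancing time (a new reading comes with each control period).
- ctrl.grab_frame(name): name is "scene" or "side" or "wrist"; returns the picture (480x640x3 uint8, red, green, blue); there is no depth.
- ctrl.camera_info(name): a dict with "intrinsics" (3x3 intrinsics, pixels), "T" (4x4, takes a point from camera to world coordinates); the wrist camera has in their place "hand_eye" (4x4, takes a point from camera to tool coordinates, whose origin is the TCP and whose axes are the flange's). Camera axes: x right, y down, z forward; pixel columns grow to the right and rows downward; lengths in m; the calibration is good to about 2 mm. A picture is of the moment at which its call begins: read the wrist's pose just before it. camera_info takes no time and is no camera call.
- ctrl.hand_in(): hands the job in, once; it reports no verdict.
The state is a dict: "t": time; "joint_pos": joint angles; "qd": joint speeds; "joint_efforts": joint torques, N m; "tcp_pos": TCP position; "eef_rot": TCP orientation; "contact_force": force on the tool from outside, world axes, zero at the start; "torque": the same for the moment, N m; "width": finger opening in m.
Only numpy, scipy, OpenCV 4.12 (cv2) and the standard library are available. Lean on these libraries where they do the work, as an engineer would, in place of code of your own. Each camera call takes 0.05 s, during which the arm holds its last target. There are 200 camera calls.

## Task

Two wooden mallets lie on the joiner's bench. Pick up the smaller one, turn it to match the empty T-shaped cutout in the dark wooden tool tray, and lower it in until it lies flat on the bottom of the cutout (head in the wide part, handle in the narrow part) before you let go of it. Leave the larger mallet where it is.

Things in the scene. Friction and masses are not known exactly. Their poses are not given: they have to be found in the camera images.
- mallet: Smaller wooden mallet, 0.2 kg, on its side: head 50 mm along the handle, 90 across, 40 thick; handle 28 wide, 32 high, 120 long, at the head's mid-height (4 mm off the bench). Origin on the handle axis, 18 mm behind the head, a good place to grip, 20 mm above what the mallet lies on. x along the handle to the head (head x 18 to 68, handle end x -102 mm), z up. Same either side up.
- recess (a point): Empty T cutout in the fixed dark tray: a point on its felt floor (10 mm above the bench), right below the seated mallet's origin; mallet x goes along this x. 12 mm deep, tray top at 22 mm. Head part x 8 to 78, y -55 to 55 mm; handle part x -112 to 8, y -26 to 26: 10 to 12 mm room all round. Tray x -130 to 96, y -75 to 135; a chisel, top 32 mm above the bench, lies in a straight slot at y 100.
- large_mallet: The larger mallet of the same make, to be left alone, too big for the cutout: head 70 mm along the handle, 130 across, 56 thick; handle 32 wide, 36 high, 150 long. Origin on the handle's axis at mid-height (28 mm above the bench), 20 mm behind the head; x towards the head, z up.
Things that resemble listed ones, but are neither listed nor needed, are in the scene too. What is shaped like the mallet but blue or pink is not meant.

How it is judged (in metres and radians):
On the way:
1. the smaller mallet is lowered into the cutout while the gripper still has hold of it (within 9 mm of the floor) (horizontal distance between mallet and recess below 0.025 m and z of mallet in the frame of recess below 0.029 m and contact force between the fingers and mallet above 0.5 N), for 0.1 s.
At the end, for the whole second after the job is handed in: The smaller mallet lies still and flat (within about 2 degrees) on the floor of the T-shaped cutout (origin within 22 mm of the cutout's point, no more than 4 mm above its seated height, in line within 10 degrees), released (horizontal distance between mallet and recess below 0.022 m and z of mallet in the frame of recess below 0.024 m and angle between the x axis of mallet and the x axis of recess, either way round below 0.18 rad and angle between the z axis of mallet and the z axis of recess, either way round below 0.04 rad and linear speed of mallet below 0.02 m/s); the robot touches nothing.
It fails at once if the larger mallet is moved more than 30 mm (distance of large_mallet from where it was at the start of the episode above 0.03 m).
It also fails if it takes over 40 s, if anything falls off the work surface, if the arm or the gripper's body presses on something with over 40 N, if the wrist force passes 120 N, or if a joint passes its speed limit or range.

## Working session

There is one attempt and no reset: what is moved stays moved. The work goes in short steps, Python scripts to look and compute and a tool call to move; the robot and the scene stay as the last step left them, time stands still between calls to the robot, and variables do not carry over. Pictures are saved under pics/ and viewed, about 8 in all and at most 12, crops included, and the job is handed in when it is done.

Besides the shell and the picture viewer there is one more tool, called by a JSON object that holds its "fn" and its "kwargs". jog_arm: Moves the arm, as the interface text tells. Its arguments: {"type":"object","properties":{"targets":{"type":"array"},"squeeze":{"type":"number"}},"required":["targets"]}

```bash
mkdir -p pics
python3 - <<'E'
from workcell import ctrl
import cv2,numpy as np,json
for n in ("scene","side"):
    im=ctrl.grab_frame(n); cv2.imwrite(f"pics/{n}0.png",im[:,:,::-1])
    c=ctrl.camera_info(n); print(n,np.round(c["intrinsics"],1).tolist(),np.round(c["T"],3).tolist())
print(np.round(ctrl.camera_info("wrist")["hand_eye"],3).tolist())
s=ctrl.state();print(s["t"],s["tcp_pos"],s["eef_rot"],s["width"])
E
```

```text
scene [[471.4, 0.0, 319.2], [0.0, 471.4, 240.9], [0.0, 0.0, 1.0]] [[-0.264, 0.678, -0.686, 1.126], [0.964, 0.197, -0.177, 0.023], [0.015, -0.708, -0.706, 0.791], [0.0, 0.0, 0.0, 1.0]]
side [[544.1, 0.0, 309.1], [0.0, 544.1, 249.2], [0.0, 0.0, 1.0]] [[-0.998, -0.041, 0.038, 0.386], [-0.054, 0.594, -0.803, 0.777], [0.01, -0.804, -0.595, 0.726], [0.0, 0.0, 0.0, 1.0]]
[[0.001, -0.949, -0.314, 0.08], [1.0, 0.001, -0.001, 0.001], [0.002, -0.314, 0.949, -0.155], [0.0, 0.0, 0.0, 1.0]]
0.1 [0.11520147 0.48592512 0.21912122] [-1.79891637e+02  1.09541355e-03  1.66663579e+02] 0.08536813770301409
```

View pics/scene0.png

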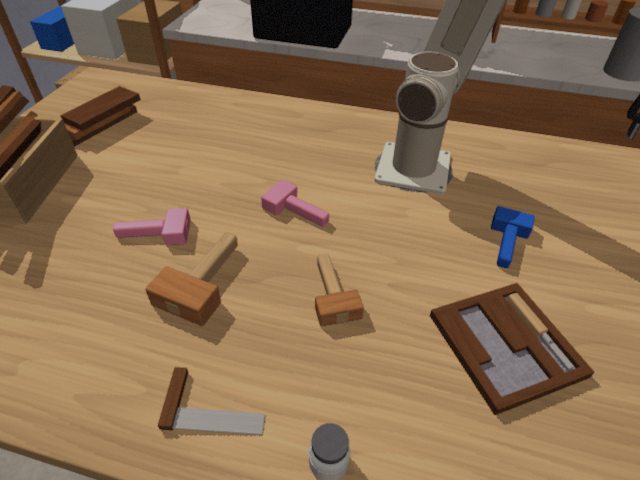

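The scene shows two wooden mallets: the larger at about (185,290) and the smaller at about (338,300). The pink (285,200), (155,228) and blue (512,230) ones are decoys. The tray with the felt T is at (510,345). The smaller wooden one at (338,300) fits the description, so I'll confirm it in a crop.

Run:
```python
import cv2,numpy as np
s=cv2.imread("pics/scene0.png")
a=cv2.resize(s[240:340,280:400],None,fx=3.3,fy=3.3,interpolation=2)
b=cv2.resize(s[270:420,420:600],None,fx=2.2,fy=2.2,interpolation=2)
o=np.zeros((330,800,3),np.uint8);o[:330,:396]=a;o[:330,400:796]=b
cv2.imwrite("pics/crop.png",o)
h=cv2.cvtColor(s,40)
for p in [(338,300),(345,315),(329,270),(325,262),(300,300),(500,365),(480,330),(465,335),(510,330)]:print(p,h[p[1],p[0]])
```

```text
(338, 300) [ 13 155 151]
(345, 315) [ 15 121  99]
(329, 270) [ 17 109 176]
(325, 262) [ 17 110 176]
(300, 300) [ 16 115 167]
(500, 365) [158   8 121]
(480, 330) [158   8 127]
(465, 335) [ 12 170  84]
(510, 330) [ 12 159  93]
```

View pics/side0.png

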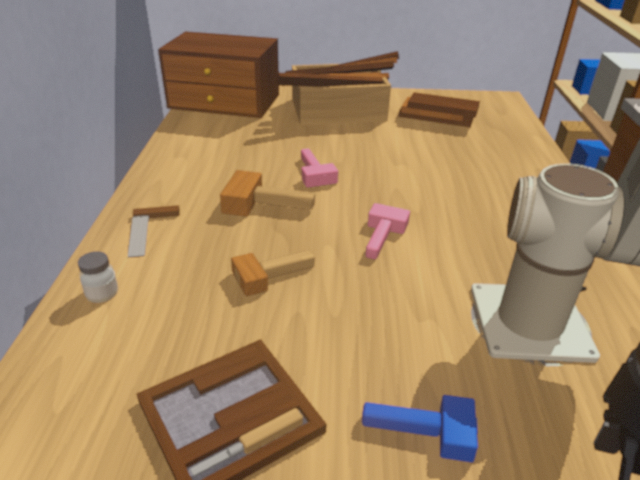

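View pics/crop.png

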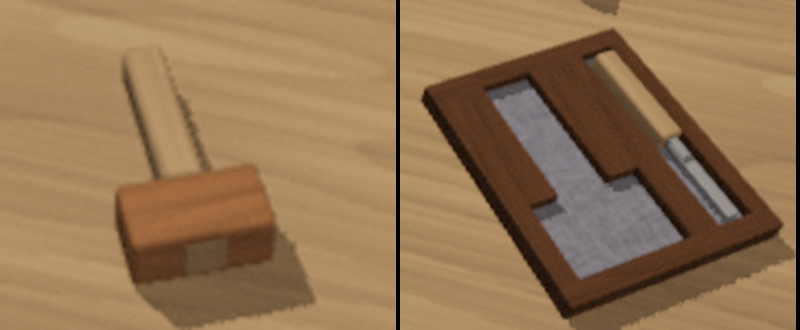

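The crop confirms that the smaller wooden mallet has its head face at full-image px (316,297), (358,291), (362,309), (320,315) and its handle end at about (323,255). It has natural wood colour and is clearly smaller than the one at (185,290). The tray rim corners are at px (430,313), (516,284), (592,374) and (496,409).

```bash
cat > h.py <<'E'
from workcell import ctrl
import numpy as np,cv2
from scipy.spatial.transform import Rotation as R
def cam(n,s=None):
    c=ctrl.camera_info(n)
    if n!="wrist": return c["intrinsics"],np.array(c["T"])
    T=np.eye(4);T[:3,:3]=R.from_euler("xyz",s["eef_rot"],degrees=True).as_matrix();T[:3,3]=s["tcp_pos"]
    return c["intrinsics"],T@np.array(c["hand_eye"])
def ray(n,px,z,s=None):
    K,T=cam(n,s);px=np.atleast_2d(px).astype(float)
    d=np.c_[px,np.ones(len(px))]@np.linalg.inv(K).T@T[:3,:3].T
    o=T[:3,3];return (o+d*((z-o[2])/d[:,2])[:,None])[:,:2]
E
python3 - <<'E'
from h import *
d=lambda a,b:round(float(np.linalg.norm(a-b)),4)
H=ray("scene",[(316.4,296.7),(357.6,290.9),(362.4,309.1),(320.3,314.8)],.04)
print("head",H.round(3).tolist(),d(H[0],H[1]),d(H[1],H[2]),H.mean(0))
E=ray("scene",[(322.7,255.2)],.036)[0];v=H.mean(0)-E
print("end",E,np.linalg.norm(v),"yaw",np.degrees(np.arctan2(v[1],v[0])))
u=v/np.linalg.norm(v);print("origin",H.mean(0)-.043*u)
T=ray("scene",[(430.5,313.2),(516.4,283.6),(592.3,373.6),(496.4,409.1)],.022)
print("tray",T.round(3).tolist(),[d(T[i],T[(i+1)%4]) for i in range(4)])
x=(T[2]+T[3]-T[0]-T[1]);x/=np.linalg.norm(x);y=np.array([-x[1],x[0]])
c=T.mean(0);print("yaw",np.degrees(np.arctan2(x[1],x[0])),"origin",c+.017*x-.03*y, c+.017*x+.03*y, "left-of-x corner",(T[0]-c)@y)
print("side head",ray("side",[(250,273)],.04),"side tray corners",ray("side",[(138,396),(262,343),(325,424)],.022))
L=ray("scene",[(185,285),(232,238)],.05);print("large",L)
E
```

```text
head [[0.551, -0.128], [0.513, -0.051], [0.556, -0.032], [0.592, -0.109]] 0.0856 0.0464 [ 0.55302687 -0.07989839]
end [ 0.43261737 -0.14635407] 0.13753111123206024 yaw 28.894914907324925
origin [ 0.51538006 -0.10067619]
tray [[0.514, 0.1], [0.385, 0.27], [0.569, 0.399], [0.687, 0.23]] [0.2129, 0.2249, 0.2055, 0.2158]
yaw 35.93476427814462 origin [0.57040795 0.23541897] [0.53519613 0.28400011] left-of-x corner -0.1064270009253768
side head [[ 0.54289571 -0.06120743]] side tray corners [[0.68025195 0.23636675]
 [0.49825664 0.10966983]
 [0.38222653 0.27005474]]
large [[ 0.60311279 -0.38960136]
 [ 0.45077881 -0.35140263]]
```

Sizes check out: head 86x46 against 90x50, tray 210x220, with calibration and pixel error explaining the rest. The mallet is at about (0.515,-0.10), yaw 28. The recess is at about (0.570,0.235), yaw 35. Moving over the mallet now.

{"fn": "jog_arm", "kwargs": {"targets": [[-0.029,-0.0265,0,0,1],[-0.029,-0.0265,0,0,1],[-0.029,-0.0265,0,0,1],[-0.029,-0.0265,0,0,1],[-0.029,-0.0265,0,0,1],[-0.029,-0.0265,0,0,1],[-0.029,-0.0265,0,0,1],[-0.029,-0.0265,0,0,1],[-0.029,-0.0265,0,0,1],[-0.029,-0.0265,0,0,1]]}}

```text
t: 0.93
tcp_pos: [0.3367, 0.1599, 0.2198]
eef_rot: [180.0, -0.0, 166.7]
contact_force: [0.7, 0.7, 0.5]
width: 0.0859
```

{"fn": "jog_arm", "kwargs": {"targets": [[-0.029,-0.0265,0,0,1],[-0.029,-0.0265,0,0,1],[-0.029,-0.0265,0,0,1],[-0.029,-0.0265,0,0,1],[-0.029,-0.0265,0,0,1],[-0.029,-0.0265,0,0,1],[-0.029,-0.0265,0,0,1],[-0.029,-0.0265,0,0,1]]}}

```text
t: 1.6
tcp_pos: [0.5136, -0.1, 0.2194]
eef_rot: [180.0, -0.1, 166.6]
contact_force: [1.6, 0.4, 0.9]
width: 0.0851
```

{"fn": "jog_arm", "kwargs": {"targets": [[0,0,0,-0.12,1],[0,0,0,-0.12,1],[0,0,0,-0.12,1],[0,0,0,-0.12,1],[0,0,0,-0.12,1],[0,0,0,-0.12,1],[0,0,0,0,1],[0,0,0,0,1]]}}

```text
t: 2.27
tcp_pos: [0.513, -0.098, 0.2195]
eef_rot: [180.0, -0.0, -152.3]
contact_force: [-0.6, -0.2, -0.2]
width: 0.0857
```

Run:
```python
from h import *
s=ctrl.state();im=ctrl.grab_frame("wrist");cv2.imwrite("pics/w1.png",im[:,:,::-1])
print(s["t"],s["tcp_pos"],s["eef_rot"],s["joint_pos"])
np.save("s1.npy",s,allow_pickle=True)
```

```text
2.2667 [ 0.51295401 -0.09800159  0.21946942] [ 1.79965060e+02 -4.23639221e-02 -1.52258806e+02] [-1.08167591e+01  1.63716637e+01  3.67380702e+00  7.73570492e+01
  9.16552371e-04 -3.85579407e+01]
```

View pics/w1.png

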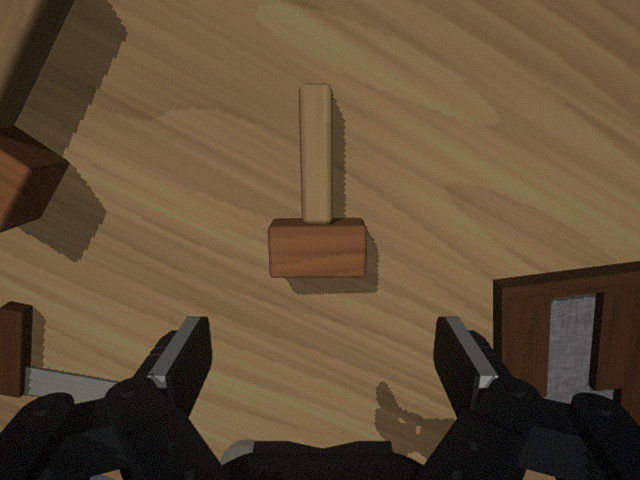

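The wrist view shows the mallet nicely aligned: handle end at (316,84), handle edges near x=301 and 332, and head top at (270–366, 227–277). The large mallet is off to the left, clear of the gripper.

Run:
```python
from h import *
s=np.load("s1.npy",allow_pickle=True).item()
a=ray("wrist",[(316,86),(317.5,215)],.036,s);v=a[1]-a[0]
print("handle end",a[0],"yaw",np.degrees(np.arctan2(v[1],v[0])))
H=ray("wrist",[(269.5,227),(366,226),(366,277),(271,277)],.04,s)
print(H.round(3).tolist(),np.linalg.norm(H[0]-H[1]),np.linalg.norm(H[1]-H[2]))
u=v/np.linalg.norm(v);f=(H[2]+H[3])/2
print("front-end dist",(f-a[0])@u)
for o in (a[0]+.102*u,f-.068*u):
    Rt=R.from_euler("xyz",s["eef_rot"],degrees=True).as_matrix()
    print("origin",o,"tool shift",(Rt.T@np.r_[o-s["tcp_pos"][:2],0]).round(4))
```

```text
handle end [ 0.42547163 -0.14955794] yaw 28.21539424722741
[[0.549, -0.132], [0.508, -0.056], [0.551, -0.032], [0.592, -0.11]] 0.0861459756352064 0.04935920541957092
front-end dist 0.1657132725834587
origin [ 0.51535162 -0.10133361] tool shift [-0.0006 -0.0041 -0.    ]
origin [ 0.51142464 -0.10308146] tool shift [ 0.0037 -0.0038  0.    ]
```

{"fn": "jog_arm", "kwargs": {"targets": [[0.003,-0.004,0.03,-0.008,1],[0,0,0.03,0,1],[0,0,0.03,0,1],[0,0,0.03,0,1],[0,0,0.03,0,1],[0,0,0.025,0,1],[0,0,0.0145,0,1],[0,0,0,0,1],[0,0,0,0,1]]}}

```text
t: 3.07
tcp_pos: [0.5117, -0.1028, 0.0298]
eef_rot: [179.9, -0.1, -151.7]
contact_force: [-1.4, -0.4, -0.2]
width: 0.0854
```

{"fn": "jog_arm", "kwargs": {"targets": [[0,0,0,0,-1],[0,0,0,0,-1],[0,0,0,0,-1],[0,0,0,0,-1],[0,0,0,0,-1],[0,0,0,0,-1],[0,0,0,0,-1],[0,0,0,0,-1],[0,0,0,0,-1],[0,0,0,0,-1]], "squeeze": 60}}

```text
t: 3.9
tcp_pos: [0.5124, -0.103, 0.0304]
eef_rot: [180.0, -0.0, -151.6]
contact_force: [0.5, 0.5, -0.4]
width: 0.0001
```

The fingers shut on nothing, so I'll look before doing anything else.

Run:
```python
from h import *
a=ctrl.grab_frame("scene");b=ctrl.grab_frame("wrist");c=ctrl.grab_frame("side")
s=ctrl.state();print(s["width"],s["contact_force"],s["tcp_pos"])
o=np.zeros((300,800,3),np.uint8)
o[:,:400]=cv2.resize(b,(400,300));o[:,400:]=cv2.resize(c[180:330,180:380],(400,300),interpolation=2)
o2=np.zeros((300,800,3),np.uint8);o2[:,:400]=cv2.resize(a[200:350,250:450],(400,300),interpolation=2);o2[:,400:]=cv2.resize(a,(400,300))
cv2.imwrite("pics/g1.png",np.vstack([o,o2])[:,:,::-1])
```

```text
-3.959946952000361e-05 [0.46771649 0.17378963 0.73544992] [ 0.51240799 -0.10298964  0.03035317]
```

View pics/g1.png

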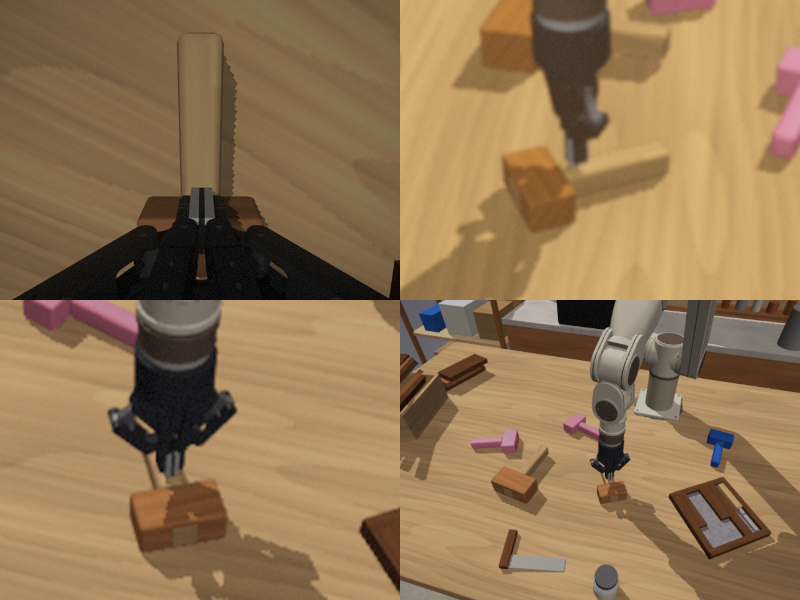

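The closed fingertips sit above the handle, near the intended spot (18 mm behind the head), so the grip was too high. I'll triangulate the tip to find its real height.

Run:
```python
from h import *
s=ctrl.state()
P=[]
pts={"scene":(336,286),"side":(268.5,261)}
for n,p in pts.items():
    K,T=cam(n);P.append(K@np.linalg.inv(T)[:3])
X=cv2.triangulatePoints(P[0],P[1],np.array(pts["scene"],float)[:,None],np.array(pts["side"],float)[:,None]);print("tip",(X[:3]/X[3]).ravel())
K,T=cam("wrist",s);Rt=R.from_euler("xyz",s["eef_rot"],degrees=True).as_matrix()
for dz in(-.01,0,.01,.017,.03):
    w=s["tcp_pos"]+Rt@[0,0,dz];out=[]
    for n in("scene","side","wrist"):
        K,T=cam(n,s);c=np.linalg.inv(T)@np.r_[w,1];q=K@c[:3];out.append((q[:2]/q[2]).round(0))
    print(dz,out)
# mallet handle width in wrist view: end (322,55) edges 285..357, near head 290..? 
for z in(.02,.03,.036):
    a=ray("wrist",[(287,100),(356,100),(321,58)],z,s);print(z,np.linalg.norm(a[0]-a[1]),a[2])
```

```text
tip [ 0.51129323 -0.09798427  0.04156505]
-0.01 [array([333., 285.]), array([268., 261.]), array([321., 315.])]
0 [array([333., 288.]), array([268., 265.]), array([321., 304.])]
0.01 [array([333., 291.]), array([268., 268.]), array([321., 294.])]
0.017 [array([333., 293.]), array([268., 271.]), array([321., 288.])]
0.03 [array([332., 297.]), array([268., 276.]), array([322., 277.])]
0.02 0.027504868706349234 [ 0.4243406  -0.15071015]
0.03 0.025837819611178564 [ 0.42542288 -0.15007124]
0.036 0.024837590154076123 [ 0.42607225 -0.1496879 ]
```

Two views put the shut tips at z≈0.04, where a TCP of 0.030 should put them at 0.013. They closed over the top of the handle with no contact. The wrist-view handle width agrees that the hand is about 2 cm higher than reported. I'll open, lower by 22 mm in two small steps while watching the force, and close again.

{"fn": "jog_arm", "kwargs": {"targets": [[0,0,-0.01,0,1],[0,0,0,0,1],[0,0,0,0,1],[0,0,0,0,1],[0,0,0,0,1],[0,0,0,0,1],[0,0,0.01,0,1],[0,0,0.006,0,1],[0,0,0.006,0,1],[0,0,0,0,1]]}}

```text
t: 4.88
tcp_pos: [0.5108, -0.1027, 0.0163]
eef_rot: [179.9, -0.2, -151.6]
contact_force: [-0.5, 0.3, -0.6]
width: 0.085
```

{"fn": "jog_arm", "kwargs": {"targets": [[0,0,0.005,0,1],[0,0,0.005,0,1],[0,0,0,0,1]]}}

```text
t: 5.13
tcp_pos: [0.5117, -0.1028, 0.0072]
eef_rot: [179.9, -0.1, -151.6]
contact_force: [-0.4, -0.1, -0.3]
width: 0.0853
```

{"fn": "jog_arm", "kwargs": {"targets": [[0,0,0,0,-1],[0,0,0,0,-1],[0,0,0,0,-1],[0,0,0,0,-1],[0,0,0,0,-1],[0,0,0,0,-1],[0,0,0,0,-1],[0,0,0,0,-1]], "squeeze": 60}}

```text
t: 5.8
tcp_pos: [0.5129, -0.1031, 0.009]
eef_rot: [-180.0, 0.0, -151.6]
contact_force: [-0.3, 0.2, 5.3]
width: 0.0265
```

{"fn": "jog_arm", "kwargs": {"targets": [[0,0,-0.01,0,-1],[0,0,-0.02,0,-1],[0,0,-0.03,0,-1],[0,0,-0.03,0,-1],[0,0,-0.02,0,-1],[0,0,0,0,-1],[0,0,0,0,-1]]}}

```text
t: 6.38
tcp_pos: [0.5131, -0.1031, 0.1194]
eef_rot: [-179.9, 0.1, -151.6]
contact_force: [-1.0, 0.1, -2.2]
width: 0.0264
```

{"fn": "jog_arm", "kwargs": {"targets": [[-0.0211,0.027,0,0,-1],[-0.0211,0.027,0,0,-1],[-0.0211,0.027,0,0,-1],[-0.0211,0.027,0,0,-1],[-0.0211,0.027,0,0,-1],[-0.0211,0.027,0,0,-1],[-0.0211,0.027,0,0,-1],[-0.0211,0.027,0,0,-1],[-0.0211,0.027,0,0,-1],[-0.0211,0.027,0,0,-1]]}}

```text
t: 7.22
tcp_pos: [0.568, 0.2358, 0.1154]
eef_rot: [180.0, -0.3, -151.6]
contact_force: [1.4, -0.0, -2.2]
width: 0.0267
```

{"fn": "jog_arm", "kwargs": {"targets": [[0,0,0,-0.06,-1],[0,0,0,-0.055,-1],[0,0,0,0,-1],[0,0,0,0,-1],[0,0,0,0,-1]]}}

```text
t: 7.63
tcp_pos: [0.5689, 0.2341, 0.1169]
eef_rot: [180.0, -0.2, -145.1]
contact_force: [0.7, 0.6, -2.6]
width: 0.0268
```

Run:
```python
from h import *
s=ctrl.state();np.save("s2.npy",s,allow_pickle=True);b=ctrl.grab_frame("wrist")
a=ctrl.grab_frame("scene");c=ctrl.grab_frame("side")
for n,i in zip(("wrist2","scene2","side2"),(b,a,c)):cv2.imwrite(f"pics/{n}.png",i[:,:,::-1])
print(s["tcp_pos"],s["eef_rot"],s["width"])
o=np.vstack([np.hstack([cv2.resize(a[200:425,400:640],(400,300),interpolation=2),cv2.resize(c[240:480,90:410],(400,300),interpolation=2)]),np.hstack([cv2.resize(b,(400,300)),np.zeros((300,400,3),np.uint8)])])
cv2.imwrite("pics/g2.png",o[:,:,::-1])
```

```text
[0.56886997 0.23411696 0.11686378] [ 1.79964937e+02 -1.66475855e-01 -1.45133859e+02] 0.02681858786224981
```

View pics/g2.png

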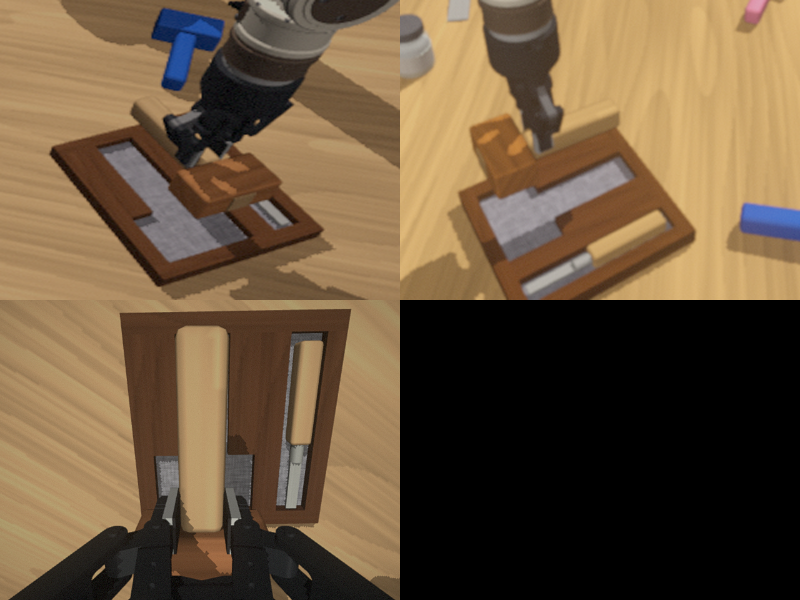

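The mallet is held level over the tray, nearly parallel to it: tray far edge at px (120,313)–(350,309) in the half-size wrist view, handle centre at x≈201. I'll enlarge this view to get exact tray corners for a PnP fix in the tool frame.

Run:
```python
import cv2
b=cv2.imread("pics/wrist2.png");o=cv2.resize(b[0:400,160:600],(660,600),interpolation=2);cv2.imwrite("pics/w2c.png",o)
```

```text
(no output)
```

View pics/w2c.png

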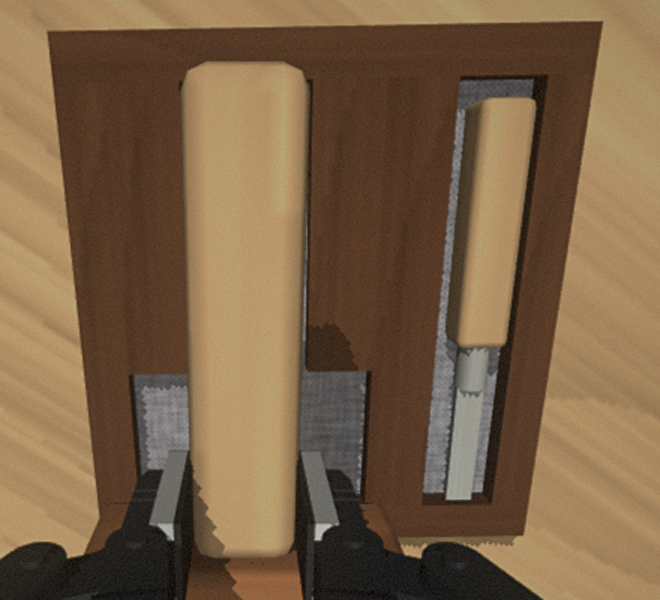

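```bash
cat > pnp.py <<'E'
from h import *
s=np.load("s2.npy",allow_pickle=True).item()
c=ctrl.camera_info("wrist");K=np.array(c["intrinsics"],float);HE=np.array(c["hand_eye"])
f=lambda p:np.array(p,float)/1.5+[160,0]
obj=np.array([[-130,-75,22],[-130,135,22],[96,135,22],[8,-55,22],[8,55,22],[-112,26,22]],float)/1000
obj[:,2]-=.010
img=f([(49,32),(602,22),(524,535),(130,375),(371,371),(312,79)])
ok,r,t=cv2.solvePnP(obj,img,K,None)
pr=cv2.projectPoints(obj,r,t,K,None)[0][:,0];print("reproj",(pr-img).round(1).tolist())
T=np.eye(4);T[:3,:3]=cv2.Rodrigues(r)[0];T[:3,3]=t.ravel()
G=HE@T   # recess in tool
print("recess in tool",G[:3,3].round(4),"x dir",G[:3,0].round(3),"z dir",G[:3,2].round(3))
h=G[2,3];print("TCP height over felt (true)",h,"reported",s["tcp_pos"][2]-.010)
Rt=R.from_euler("xyz",s["eef_rot"],degrees=True).as_matrix()
print("recess world by wrist",s["tcp_pos"]+Rt@G[:3,3],"yaw",np.degrees(np.arctan2(*(Rt@G[:3,0])[[1,0]])))
b=h-(s["tcp_pos"][2]-.010)
def tool(p,z):
    d=HE[:3,:3]@np.linalg.inv(K)@np.r_[f(p),1];o=HE[:3,3];return o+d*((z-o[2])/d[2])
for bb in(0,b,.02):
    top=bb-.011-.016
    m=[tool((246,62),top),tool((244.5,100),top+.004),tool((246,540),top+.004)]
    w=tool((182,100),top+.008)-tool((307,100),top+.008)
    d=m[1]-m[2];print("b",bb,"handle end tool x",m[0].round(4),"axis y at0",m[2][1].round(4),"origin x",m[0][0]-.102,"ang deg",np.degrees(np.arctan2(d[1],d[0])),"width",np.linalg.norm(w))
E
python3 pnp.py
```

```text
reproj [[-0.3, 0.4], [-0.1, -0.2], [-0.2, 0.2], [-0.6, -0.4], [0.6, -0.4], [0.6, 0.4]]
recess in tool [0.001  0.0032 0.1072] x dir [-1.     0.018 -0.005] z dir [ 0.005  0.001 -1.   ]
TCP height over felt (true) 0.10716034633817861 reported 0.10686377558307171
recess world by wrist [0.56594657 0.23600535 0.00970876] yaw 35.90131520532054
b 0 handle end tool x [ 0.0999  0.0008 -0.027 ] axis y at0 0.0011 origin x -0.0020861853957539617 ang deg -0.29300112867294575 width 0.026635897882659434
b 0.00029657075510690356 handle end tool x [ 0.1     0.0008 -0.0267] axis y at0 0.0011 origin x -0.0020384963471495182 ang deg -0.293001128672946 width 0.026694139301202596
b 0.02 handle end tool x [ 0.1031  0.0008 -0.007 ] axis y at0 0.0011 origin x 0.0011298463796824143 ang deg -0.2930011286729459 width 0.030563555451064952
```

PnP reprojection is within 0.7 px, and the reported TCP height is right (0.1072 against 0.1069 over the felt). So the fingertips are simply shorter than stated, which helps rim clearance. I'll shift the tool by (+3,+2) mm, turn -0.013 rad, then lower. Seated TCP z should be ≈0.019.

{"fn": "jog_arm", "kwargs": {"targets": [[0.003,0.002,0,-0.013,-1],[0,0,0.02,0,-1],[0,0,0.02,0,-1],[0,0,0.02,0,-1],[0,0,0.015,0,-1],[0,0,0.01,0,-1],[0,0,0.005,0,-1],[0,0,0,0,-1],[0,0,0,0,-1]]}}

```text
t: 8.53
tcp_pos: [0.5666, 0.2349, 0.029]
eef_rot: [-180.0, 0.0, -144.3]
contact_force: [-0.2, 0.4, -2.5]
width: 0.0266
```

{"fn": "jog_arm", "kwargs": {"targets": [[0,0,0.003,0,-1],[0,0,0.002,0,-1],[0,0,0.001,0,-1],[0,0,0,0,-1],[0,0,0,0,-1]]}}

```text
t: 8.95
tcp_pos: [0.5663, 0.2348, 0.0226]
eef_rot: [-180.0, 0.0, -144.3]
contact_force: [-0.3, -0.2, -2.4]
width: 0.0265
```

{"fn": "jog_arm", "kwargs": {"targets": [[0,0,0.001,0,-1],[0,0,0.001,0,-1],[0,0,0.001,0,-1],[0,0,0,0,-1],[0,0,0,0,-1]]}}

```text
t: 9.37
tcp_pos: [0.5661, 0.2348, 0.0193]
eef_rot: [180.0, -0.0, -144.3]
contact_force: [0.5, 0.2, -2.3]
width: 0.0264
```

{"fn": "jog_arm", "kwargs": {"targets": [[0,0,0.001,0,-1],[0,0,0,0,-1],[0,0,0,0,-1]]}}

```text
t: 9.62
tcp_pos: [0.5662, 0.2348, 0.019]
eef_rot: [-180.0, 0.0, -144.3]
contact_force: [-0.9, -0.3, 4.1]
width: 0.0266
```

Run:
```python
from h import *
a=ctrl.grab_frame("scene");b=ctrl.grab_frame("wrist");c=ctrl.grab_frame("side")
o=np.vstack([np.hstack([cv2.resize(a[200:425,400:640],(400,300),interpolation=2),cv2.resize(c[240:480,90:410],(400,300),interpolation=2)]),np.hstack([cv2.resize(b,(400,300)),np.zeros((300,400,3),np.uint8)])])
cv2.imwrite("pics/g3.png",o[:,:,::-1]);s=ctrl.state();print(s["tcp_pos"],s["contact_force"],s["torque"])
```

```text
[0.56623425 0.2347845  0.0190273 ] [-2.89628399 -1.48396338  4.40239562] [-0.25646049  0.5518639   0.03656701]
```

View pics/g3.png

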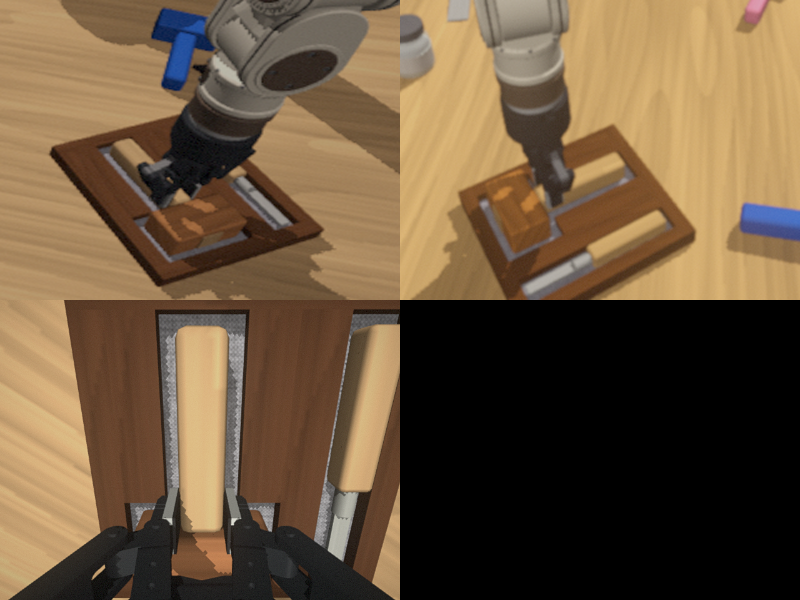

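The mallet lies in the cutout with felt margins on both sides (handle px 176–228 in slot 160–247). Floor contact came at TCP z 0.019, as predicted. Releasing and retreating.

{"fn": "jog_arm", "kwargs": {"targets": [[0,0,0,0,0],[0,0,0,0,0],[0,0,0,0,0.4],[0,0,0,0,1],[0,0,0,0,1],[0,0,0,0,1],[0,0,0,0,1],[0,0,0,0,1]]}}

```text
t: 10.43
tcp_pos: [0.5662, 0.2348, 0.0183]
eef_rot: [180.0, -0.0, -144.3]
contact_force: [0.4, -0.2, -0.4]
width: 0.0853
```

{"fn": "jog_arm", "kwargs": {"targets": [[0,0,-0.01,0,1],[0,0,-0.02,0,1],[0,0,-0.03,0,1],[0,0,-0.03,0,1],[0,0,-0.03,0,1],[0,0,-0.02,0,1],[0,0,0,0,1],[0,0,0,0,1],[0,0,0,0,1]]}}

```text
t: 11.18
tcp_pos: [0.5658, 0.2346, 0.1582]
eef_rot: [180.0, -0.0, -144.3]
contact_force: [0.7, -0.0, -0.6]
width: 0.0852
```

Run:
```python
from h import *
b=ctrl.grab_frame("wrist");c=ctrl.grab_frame("side")
o=np.hstack([cv2.resize(b,(400,300)),cv2.resize(c[240:480,90:410],(400,300),interpolation=2)])
cv2.imwrite("pics/g4.png",o[:,:,::-1]);s=ctrl.state();print(s["t"],s["tcp_pos"],s["width"],s["contact_force"])
```

```text
11.2833 [0.56512845 0.23431724 0.15686525] 0.08531437301061917 [ 0.00729713 -0.13407227 -0.60660404]
```

View pics/g4.png

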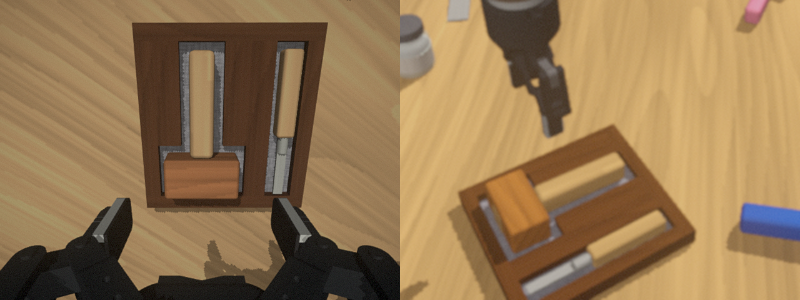

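The mallet lies centred and flat in the T: handle px 190–213 in slot 180–225, head 164–240 inside the wide part. The gripper is clear, so I'm handing in.

```bash
python3 -c "
from workcell import ctrl
print(ctrl.hand_in())"
```

```text
the job is handed in; nothing more can be done
None
```

The smaller wooden mallet is in the T-shaped cutout, and I handed the job in at about 11.3 s. I gripped it by the handle, turned it to match the tray, and lowered it to the felt while still held. The hand-in gives no verdict, so the result rests on my own checks.

- **Seating:** it touched the floor at TCP z 0.019, as predicted, with about 4 N of contact. I then released it and raised the gripper clear.
- **Last look:** the wrist and side pictures show the mallet flat, aligned and with felt visible around it, and the gripper touching nothing. I did not measure its final pose in numbers.
- **Larger mallet:** the gripper never went near it. I did not check its position again at the end.
- **What disagreed:** the first grip closed on air above the handle. The fingertips reach about 25 mm less than stated, while a check against the tray's known size showed the reported TCP height was right. Gripping again 21 mm lower held, with a width of 26.5 mm on a 28 mm handle.
- **Tray position:** my early estimates from the scene and side cameras differed by up to 18 mm at one tray corner. I used the close-up wrist measurement for placing instead, which fitted the tray's corners to within 0.7 pixel.

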